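# Fetch a plug-in relay from under the riser shelf with a reacher

### The job

A small plug-in relay has slid under the clear riser shelf; fetch it with the reacher. Take the reacher by its pistol grip and trigger, slide it flat along the bench into the gap, squeeze the trigger until both jaws hold the relay securely - but gently, its thin cover cracks easily - and draw the held relay out until its middle is at least 5 cm in front of the shelf's front edge. Then let go, leaving the relay free of the jaws' grip and the reacher lying flat on the open bench; touch the relay with nothing but the reacher, and leave the other things where they are.

Things in the scene. Friction and masses are not known exactly. Their poses are not given: they have to be found in the camera images.
- reacher: Pistol-grip reacher, 365 mm long, 0.2 kg, lying on its side flat on the bench, 30 mm thick: black grip, grey trigger, aluminium tube 15 mm thick, black head, two steel jaws. Origin: underside, below the tube's axis, level with the grip's front face; x along the tube to the jaws, y to the grip's free end. Grip x -22 to 0, y 10 to 122 mm; housing x -26 to 48, y -21 to 17; head x 254 to 288, y +-19.
- handle (a point): Where to take hold: midway between the grip's flat rear face and the trigger's front, 48 mm from the tube's axis, 15 mm above the bench; axes as the reacher's. Grip and trigger measure about 67 mm along the tube here, 39 mm fully squeezed (fingers close along the tube). Squeezed from both sides, the reacher creeps forward by half the squeeze unless the hand moves back as much.
- trigger_face (a point): Front of the ribbed trigger, 15 mm up: a lever pivoted 62 mm away beside the tube, swinging back to the grip. Empty, it takes about 3.5 N to start and 5.5 N at the end (70 N per m) and springs open when let go. Finger pads that swing down while closing press the reacher onto the bench (seen as upward wrist force) and add to the felt force, unless the hand rises with them.
- tip_left (a point): Middle of the inner face of the left jaw's rubber pad (grip side, y > 0), 15 mm up, about 345 mm ahead of the reacher's origin. Pads 26 mm long, 24 high, 6 thick; jaws reach 70 mm past the head. Both jaws close as the trigger is squeezed. The left one also has a stiff setting joint under a knurled knob, set differently each time: let go, the pads stand 43 to 59 mm apart, not evenly about the tube.
- tip_right (a point): The same point of the right jaw's pad (y < 0).
- jaw_left: Left jaw, origin at its pivot, 279 mm ahead of the reacher's origin, 14 mm left of the tube's axis. The pads meet the relay after 15 to 26 mm of squeeze, depending on the setting; a relay lying askew is first turned straight with little force. Then the sprung arms bend: each jaw's force climbs by some 4 N per mm of trigger travel, and each newton at both jaws adds some 1.3 to 1.6 N on the trigger.
- jaw_right: The right jaw, origin at its pivot, 14 mm right of the tube's axis.
- relay: Plug-in relay on its narrow side under the shelf: thin clear cover, coil inside, black base, steel blades. 36 mm long (x), 21 wide (y), 28 high, blades 7 mm more at +x; 40 g. Origin: centre of its underside. x points to the shelf's back, up to 20 degrees askew. The cover cracks above about 4 N from either jaw; a secure hold takes over 1.5 N from each (2 to 3 N is right).
- shelf: Clear acrylic riser shelf, fixed: 380 mm wide (x), 240 mm deep (y), deck 8 mm thick with 60 mm clear height under it, a side wall 8 mm thick at each end in x, open at the front and back, a multimeter and a parts tray on the rear half of the deck. Origin: on the bench below its centre; front edge at y = -120 mm, y points to its back.
- shelf_front (a point): Middle of the shelf's front edge, at bench height; axes as the shelf's.
- spool: Empty-looking grey solder spool standing under the shelf beside the relay's place, 42 mm across, 34 mm high; origin under its centre. Leave it.
- flux: Small white flux bottle with a black cap, 42 mm across, 85 mm high, standing on the bench; origin under its centre. Leave it.
- driver: Screwdriver with a black handle, 150 mm long, lying on the bench; origin under its middle. Leave it.

How it is judged:
By the outcome, as a careful person would: the job done as asked, in the order asked, and still so for the second after the job is handed in, with the robot touching nothing.
It also fails if it takes over 72 s, if anything falls off the work surface, if the arm or the gripper's body presses on something with over 40 N, if the wrist force passes 120 N, or if a joint passes its speed limit or range.

### The arm

A 7-joint arm with a two-finger parallel gripper is mounted at the origin on the work surface. World frame = base frame: x ahead of the robot, y to its left, z up, the work surface at z = 0. Lengths are in m, angles in rad, forces in N, time in s.
With the tool pointing down it reaches from about 0.35 to 0.9 m from the base axis. Payload 8.1 kg.
Tool frame: the origin (TCP) lies on the centre line of the jaws, within the pads' length; the fingertips stand 19 mm ahead of it and the grasp point (between the pads) is the TCP; z points along the fingers, y is the direction in which the jaws open and shut (so a half turn about z gives the same grasp; the last joint's range is limited). The gripper opens to 92 mm and grips with 3 to 60 N. Pads are 19 mm wide; open, the fingers measure 130 mm over their backs; the gripper's body (75 mm by 190 mm) begins 47 mm behind the grasp point.
Start: joints at [-1.4, 0.434, 0.025, 1.573, -0.012, 1.134, -0.075], TCP at [0.169, 0.602, 0.246] pointing down, gripper open.
Joint ranges: [-2.62, 2.62], [-0.44, 2.09], [-1.27, 1.32], [0.08, 2.57], [-1.32, 4.46], [0.12, 2], [-2.74, 2.74]. Speed limits (rad/s): [2.22, 2.22, 3.01, 3.01, 3.14, 3.14, 3.14].

### API

Orientations are given as a rotation vector (axis times angle).
In Python, from cell import monitor, imaging, workorder, outline_of gives the robot as it stands.
- The arm moves only by the tool move_arm, never from a script. Its argument "series" is a list of rows, each a list of 6 numbers: the shift along the world's x, y, z in cm, then the turn, a rotation vector about the world's x, y, z in degrees. A call has 1 to 8 rows; each row shifts and turns the commanded pose from where the row before left it; what a row does not reach is not made up. A row lasts 1/10 s, in which the tool goes at most 50 mm and 8.59 degrees, less where a joint would pass 70% of its speed; a pose out of reach is approached as far as the arm can. A call with a gripper value outside its range is refused whole. "grip" is the opening, from 0 (shut) to 1 (fully open), set as the call begins (left out, the last holds). The fingers move at their own pace and stop on an object; "force" is the grip in N (left out, the last holds). Time passes only in rows, so rows that do not move let the fingers close. It gives the time, the measured TCP pose, the force and the opening at its end, in the units of the state.
- monitor.observe(): the state, without advancing time (a new reading comes with each control period).
- imaging.get_image(name): name is "scene" or "top"; returns a dict with "color" (480x640x3 uint8, red, green, blue), "fx", "fy", "cx", "cy" (pixels), "dist_coeffs" ([k1, k2, p1, p2, k3] as OpenCV has them; the pictures are not rectified), "rvec" (rotation vector, rad) and "tvec" (3), from world to camera coordinates, as OpenCV has them. Camera axes: x right, y down, z forward; pixel columns grow to the right and rows downward; lengths in m; the calibration is good to about 2 mm. A picture is of the moment at which its call begins. There is no depth.
- workorder.sign_off(): hands the job in, once; it reports no verdict.
Trained networks look in the newest picture that a camera, given by its name, has taken for a name from the list of things; names that differ only in an ending like _2 or _b are one class to them, and where a whole thing is asked for, a point or a joint stands for the part that bears it (a point fixed in the world has none). Each returns a list of dicts, best first, with "p" (0 to 1); they miss things now and then, are a little off and sometimes report something else, mostly with a low value. They report only what shows in the picture. A call takes as long as a camera call.
- outline_of(camera, thing): "mask" (480x640 bool, what is visible of it) and "rect" ([left, top, width, height] in pixels, round what is visible of it).
The state is a dict: "clock": time; "joints": joint angles; "dq": joint speeds; "joint_efforts": joint torques, N m; "position": TCP position; "ee_rot": TCP orientation; "force": force on the tool from outside, world axes, zero at the start; "ft_torque": the same for the moment, N m; "width": opening from 0.0 (shut) to 1.0 (fully open).
Only numpy, scipy, OpenCV 4.12 (cv2) and the standard library are available. Lean on these libraries where they do the work, as an engineer would, in place of code of your own. Each camera call takes 0.05 s, during which the arm holds its last target. There are 200 camera calls.

## Working session

There is one attempt and no reset: what is moved stays moved. The work goes in short steps, Python scripts to look and compute and a tool call to move; the robot and the scene stay as the last step left them, time stands still between calls to the robot, and variables do not carry over. Pictures are saved under pics/ and viewed, about 8 in all and at most 12, crops included, and the job is handed in when it is done.

Besides the shell and the picture viewer there is one more tool, called as a command line: name --pt "numbers of a row" for each row, then --argument value for the rest. move_arm: Moves the arm, as the interface text tells. Its arguments: {"type":"object","properties":{"series":{"type":"array"},"grip":{"type":"number"},"force":{"type":"number"}},"required":["series"]}

```bash
mkdir -p pics; ls
cat > h.py <<'E'
import numpy as np, cv2
from cell import monitor, imaging, workorder, outline_of
def cam(n):
    c=imaging.get_image(n)
    K=np.array([[c['fx'],0,c['cx']],[0,c['fy'],c['cy']],[0,0,1.]])
    return c['color'],K,np.array(c['dist_coeffs'],float),np.array(c['rvec'],float),np.array(c['tvec'],float)
def back(px,C,z):
    _,K,D,r,t=C
    u=cv2.undistortPoints(np.array(px,float).reshape(-1,1,2),K,D).reshape(-1,2)
    R=cv2.Rodrigues(r)[0]; o=-R.T@t
    d=np.c_[u,np.ones(len(u))]@R
    return o+d*((z-o[2])/d[:,2])[:,None]
def proj(P,C):
    return cv2.projectPoints(np.array(P,float).reshape(-1,3),C[3],C[4],C[1],C[2])[0].reshape(-1,2)
E
python3 - <<'E'
from h import *
s=monitor.observe(); print(s)
for n in("top","scene"):
    C=cam(n); cv2.imwrite(f"pics/{n}0.png",C[0][:,:,::-1])
    R=cv2.Rodrigues(C[3])[0]; print(n,C[1][0,0],(-R.T@C[4]).round(3))
    for th in("reacher","handle","trigger_face","tip_left","tip_right","jaw_left","jaw_right","relay","shelf","spool","flux","driver"):
        for d in outline_of(n,th)[:2]:
            m=d['mask']; ys,xs=np.nonzero(m)
            if len(xs)==0: continue
            b=cv2.minAreaRect(np.c_[xs,ys].astype(np.float32))
            print(th,round(d['p'],2),d['rect'],len(xs),'c',back([[xs.mean(),ys.mean()]],C,0.015)[0].round(3)[:2],'box',back(cv2.boxPoints(b),C,0.015)[:,:2].round(3).tolist())
E
```

```text
pics
{'clock': 0.0, 'joints': array([-1.39959582,  0.43521131,  0.02497325,  1.5740871 , -0.01160024,
        1.13400884, -0.0751133 ]), 'dq': array([ 2.84042598e-03, -1.55496821e-04, -1.67454560e-04, -5.12645929e-04,
        8.93872478e-06,  9.88498400e-04,  1.26298341e-04]), 'joint_efforts': array([ 5.05126991e-04, -6.67822981e+01,  9.85365249e-01, -3.14460754e+01,
       -6.06078096e-02,  4.24256630e-02,  1.72542527e-04]), 'position': array([0.16891773, 0.60124091, 0.24495607]), 'ee_rot': array([-4.28862337e-01, -3.11210855e+00,  2.46282948e-03]), 'force': array([ 0.25442958, -0.34770024,  0.89353386]), 'ft_torque': array([-0.08589305, -0.02885588,  0.00890711]), 'width': 1.00467114760353}
top 483.0479698278628 [ 0.474 -0.043  0.928]
reacher 0.75 [271.1, 244.7, 204.4, 97.8] 3746 c [ 0.55  -0.208] box [[0.482, 0.056], [0.625, 0.043], [0.581, -0.352], [0.438, -0.33]]
reacher 0.46 [96.1, 167.8, 151.0, 210.3] 27647 c [0.569 0.238] box [[0.376, 0.374], [0.791, 0.387], [0.776, 0.1], [0.371, 0.106]]
handle 0.97 [271.4, 245.1, 203.8, 98.7] 3221 c [ 0.55  -0.219] box [[0.481, 0.055], [0.62
[... 2435 characters left out ...]
.033], [0.6, 0.048], [0.635, 0.05]]
jaw_right 0.54 [152.3, 272.9, 91.2, 24.3] 898 c [ 0.788 -0.216] box [[0.811, -0.264], [0.776, -0.281], [0.756, -0.129], [0.791, -0.117]]
shelf 0.94 [382.4, 169.5, 176.7, 202.7] 26948 c [0.586 0.23 ] box [[0.777, 0.099], [0.248, 0.054], [0.291, 0.413], [0.775, 0.346]]
spool 0.5 [289.8, 272.0, 30.3, 53.1] 1182 c [ 0.753 -0.026] box [[0.699, -0.071], [0.682, -0.026], [0.792, 0.015], [0.807, -0.026]]
flux 0.72 [289.5, 269.6, 29.2, 54.1] 1178 c [ 0.753 -0.026] box [[0.697, -0.072], [0.68, -0.028], [0.793, 0.013], [0.807, -0.026]]
driver 0.64 [154.4, 271.7, 88.8, 28.8] 794 c [ 0.788 -0.217] box [[0.809, -0.263], [0.775, -0.279], [0.762, -0.125], [0.795, -0.115]]
```

View pics/top0.png

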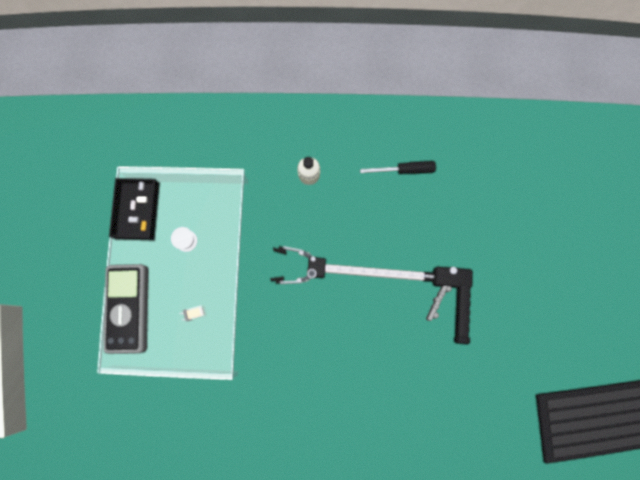

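View pics/scene0.png

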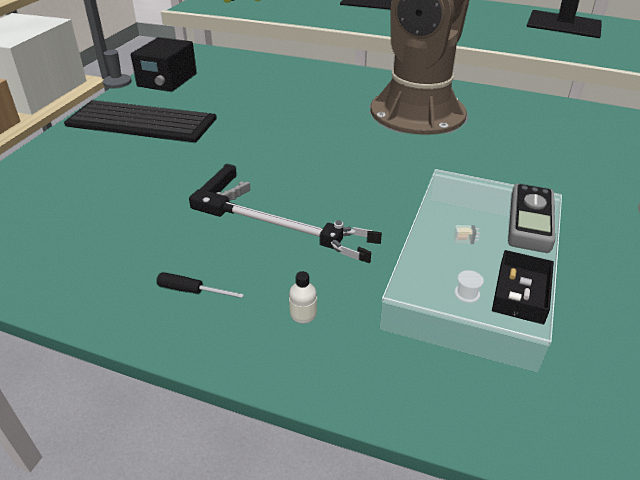

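Top view: the reacher lies along world +y, with its jaws near px (280,250) and (277,281) and its grip near (463,315). The shelf's front edge runs from (243,170) to (233,377), the relay is at about (194,313) and the spool at (183,239). In the scene view the relay is at (466,233), with its blades towards the back. I'll refine these on enlarged crops.

Run:
```python
import cv2
a=cv2.imread("pics/top0.png"); b=cv2.imread("pics/scene0.png")
def crop(im,x,y,w,h,s,n):
    c=cv2.resize(im[y:y+h,x:x+w],None,fx=s,fy=s,interpolation=cv2.INTER_CUBIC)
    for i in range(0,w,20): cv2.putText(c,str(x+i),(i*s,8),0,.3,(0,0,255)); cv2.line(c,(i*s,10),(i*s,15),(0,0,255))
    for i in range(0,h,20): cv2.putText(c,str(y+i),(0,i*s+4),0,.3,(0,0,255))
    return c
A=crop(a,265,235,210,112,3,0); B=crop(a,90,160,160,70,3,0)
cv2.imwrite("pics/c1.png",A)
import numpy as np
T=crop(a,160,220,80,110,5,0); S=crop(b,430,195,80,110,5,0)
cv2.imwrite("pics/c2.png",np.hstack([T[:,:395],S[:,:400]]))
```

```text
(no output)
```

View pics/c1.png

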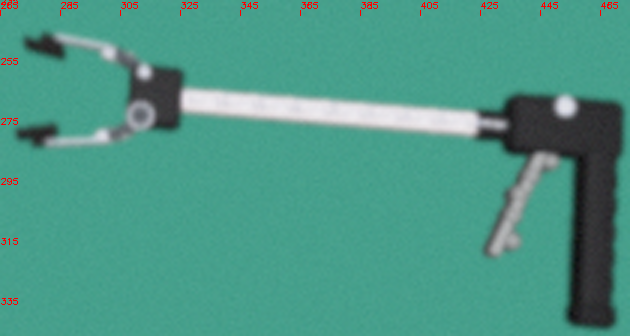

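View pics/c2.png

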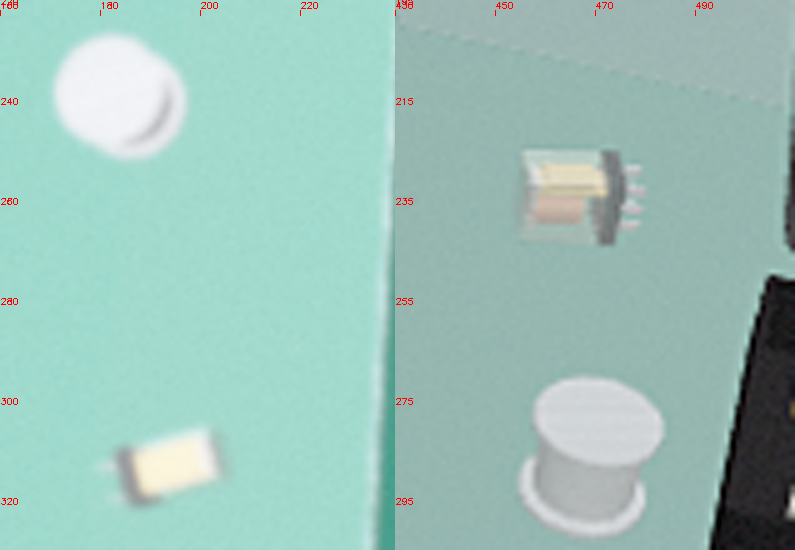

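Enlarged crops: the tube axis runs from (325,268) to (424,276), with the head at x 309–325 and the grip's rear face at about (471,290). The top-face corners of the relay are near (182,310), (186,321), (205,316) and (202,306). Next I'll fit the poses.

```bash
cat > fit.py <<'E'
from h import *
from scipy.optimize import least_squares
def fit(obj,px,C,x0):
    obj=np.array(obj,float);px=np.array(px,float)
    def w(p):
        c,s=np.cos(p[2]),np.sin(p[2]); return np.c_[p[0]+c*obj[:,0]-s*obj[:,1],p[1]+s*obj[:,0]+c*obj[:,1],obj[:,2]]
    r=least_squares(lambda p:(proj(w(p),C)-px).ravel(),x0,x_scale=[.1,.1,.1]); return r.x,r.fun.reshape(-1,2).round(1).tolist()
def loc(p,P):
    c,s=np.cos(p[2]),np.sin(p[2]); d=np.array(P)[:,:2]-p[:2]; return np.c_[d@[c,s],d@[-s,c]]
def wor(p,l):
    c,s=np.cos(p[2]),np.sin(p[2]); l=np.atleast_2d(l); return np.c_[p[0]+c*l[:,0]-s*l[:,1],p[1]+s*l[:,0]+c*l[:,1]]
E
python3 - <<'E'
from fit import *
C=cam("top"); S=cam("scene")
c1=lambda l:[[x/3+265,y/3+235] for x,y in l]
p,r=fit([[.254,0,.015],[.271,.019,.03],[.271,-.019,.03],[.288,0,.025],[-.026,0,.02],[-.022,.08,.02],[0,.08,.03],[-.011,.122,.02]],
 c1([(181,100),(155,129),(158,67),(131,98),(622,130),(616,260),(582,260),(590,327)]),C,[.55,-.3,1.5])
print("reacher",p.round(4),np.degrees(p[2]),r)
print("handle",wor(p,[.0115,.048]))
# pads: ends in c1
for n,px in dict(L=[(18,133),(56,128),(38,146),(57,135)],R=[(28,37),(64,57),(25,42),(62,50)]).items():
    print(n,(loc(p,back(c1(px),C,.027))*1000).round(0).tolist())
for n,e in dict(f=[(243,170),(233,377)]).items():
    P=back(e,C,.064); print("front edge",P.round(4).tolist())
B=back([(245,168),(118,168),(98,373),(232,378)],C,.068);print("deck",B.round(3).tolist())
q,r=fit([[.018,-.0105,.028],[.018,.0105,.028],[-.018,.0105,.028],[-.018,-.0105,.028]],[(182.4,310.4),(185.6,321.4),(205,316),(202.4,305.6)],C,[.46,.22,1.8])
print("relay",q.round(4),np.degrees(q[2]),r)
b=np.array([[x,y,z] for z in(0,.028) for x,y in((.018,-.0105),(.018,.0105),(-.018,.0105),(-.018,-.0105))])
print("in scene",proj(np.c_[wor(q,b[:,:2]),b[:,2]],S).round(0).tolist())
print("spool",back([(182,238)],C,.034),back([(467,277)],S,.034), "relay in reacher",loc(p,[q]))
# scene-view of reacher
print(proj(np.c_[wor(p,[[.288,0],[-.011,.122],[-.026,-.021]]),[.015,.015,.015]],S).round(0).tolist())
E
```

```text
reacher [ 0.5636 -0.31    1.5078] 86.38987246527685 [[0.6, 0.8], [-0.4, -0.4], [0.1, 0.1], [-0.7, -0.5], [0.2, 1.1], [-1.1, -0.0], [0.3, -0.9], [1.1, -0.2]]
handle [[ 0.51641908 -0.29548575]]
L [[355.0, 28.0], [332.0, 23.0], [342.0, 35.0], [331.0, 28.0]]
R [[354.0, -33.0], [331.0, -22.0], [356.0, -29.0], [332.0, -26.0]]
front edge [[0.7583, 0.1012, 0.064], [0.3817, 0.105, 0.064]]
deck [[0.761, 0.097, 0.068], [0.76, 0.34, 0.068], [0.382, 0.347, 0.068], [0.38, 0.106, 0.068]]
relay [0.492  0.1885 1.8533] 106.18392388846566 [[0.9, -0.0], [0.2, -0.0], [-0.5, 0.3], [-0.6, -0.3]]
in scene [[472.0, 243.0], [470.0, 236.0], [451.0, 235.0], [453.0, 242.0], [475.0, 231.0], [473.0, 224.0], [454.0, 223.0], [455.0, 230.0]]
spool [[0.63299536 0.21711683 0.034     ]] [[0.63203331 0.21369454 0.034     ]] relay in reacher [[0.49295682 0.1028356 ]]
[[339.0, 236.0], [231.0, 168.0], [187.0, 202.0]]
```

Handle is at about (0.516, -0.295) with reacher yaw 86.4°. The relay is at about (0.492, 0.190) with yaw 106°, and the shelf front at y ≈ 0.1035. Now I'll bring the hand over the handle.

move_arm --pt "1.45 -3.73 0 0 0 -7" --pt "1.45 -3.73 0 0 0 -7" --pt "1.45 -3.73 0 0 0 -7" --pt "1.45 -3.73 0 0 0 -7" --pt "1.45 -3.73 0 0 0 -7" --pt "1.45 -3.73 0 0 0 -7" --pt "1.45 -3.73 0 0 0 -7" --pt "1.45 -3.73 0 0 0 -7" --grip 1

```text
clock: 2.2
position: [0.2854, 0.3018, 0.2459]
ee_rot: [-1.846, -2.542, -0.001]
force: [1.2, 0.5, 0.4]
width: 1.0
```

move_arm --pt "1.45 -3.73 0 0 0 -7" --pt "1.45 -3.73 0 0 0 -7" --pt "1.45 -3.73 0 0 0 -7" --pt "1.45 -3.73 0 0 0 -7" --pt "1.45 -3.73 0 0 0 -7" --pt "1.45 -3.73 0 0 0 -7" --pt "1.45 -3.73 0 0 0 -7" --pt "1.45 -3.73 0 0 0 -7"

```text
clock: 3.0
position: [0.4014, 0.0034, 0.2461]
ee_rot: [-2.823, -1.378, -0.002]
force: [0.7, 1.1, -0.6]
width: 0.999
```

move_arm --pt "1.45 -3.73 0 0 0 -7" --pt "1.45 -3.73 0 0 0 -7" --pt "1.45 -3.73 0 0 0 -7" --pt "1.45 -3.73 0 0 0 -7" --pt "1.45 -3.73 0 0 0 -7" --pt "1.45 -3.73 0 0 0 -7" --pt "1.45 -3.73 0 0 0 -7" --pt "0 0 0 0 0 0"

```text
clock: 3.8
position: [0.503, -0.2616, 0.2459]
ee_rot: [3.136, 0.076, 0.0]
force: [-0.7, -0.0, -1.0]
width: 1.002
```

move_arm --pt "0.65 -1.7 -3 0 0 -3.2" --pt "0.65 -1.65 -3 0 0 -3.2" --pt "0 0 -3.5 0 0 0" --pt "0 0 -3.5 0 0 0" --pt "0 0 -2 0 0 0" --pt "0 0 0 0 0 0"

```text
clock: 4.4
position: [0.5141, -0.288, 0.0932]
ee_rot: [-3.138, 0.083, 0.007]
force: [0.1, 0.5, 0.0]
width: 1.0
```

Run:
```python
from h import *
a=cam("top")[0];b=cam("scene")[0]
s=monitor.observe();print(s['position'],s['ee_rot'],s['joints'].round(2))
k=lambda im,x,y,w,h,s:cv2.resize(im[y:y+h,x:x+w,::-1],None,fx=s,fy=s,interpolation=cv2.INTER_CUBIC)
cv2.imwrite("pics/d1.png",np.hstack([k(a,380,220,130,150,3),k(b,160,80,130,150,3)]))
```

```text
[ 0.5156698  -0.28966179  0.09627144] [ 3.14035141e+00 -8.41132766e-02 -9.40331217e-05] [-0.11  0.66  0.81  1.86 -0.61  0.88 -0.63]
```

View pics/d1.png

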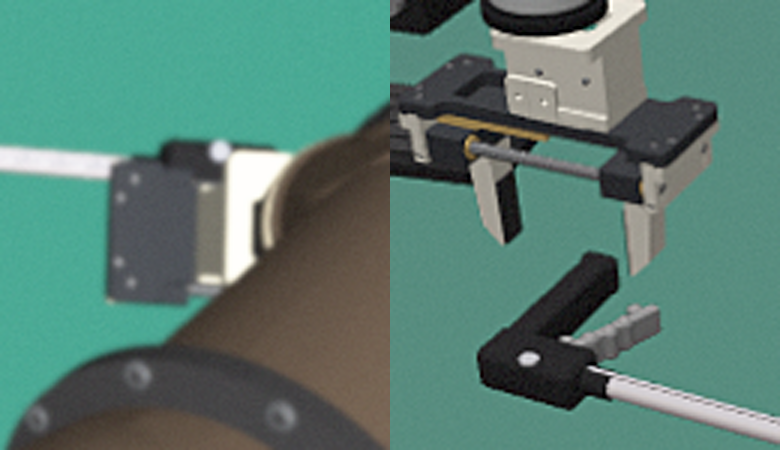

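The hand is centred above the grip and trigger, with the fingers straddling along the tube. I'll descend and close lightly.

move_arm --pt "0.1 -0.5 -2.5 0 0 -0.5" --pt "0 0 -2.5 0 0 0" --pt "0 0 -1.5 0 0 0" --pt "0 0 -0.4 0 0 0" --pt "0 0 0 0 0 0" --pt "0 0 0 0 0 0"

```text
clock: 5.1
position: [0.5172, -0.2951, 0.0279]
ee_rot: [3.139, -0.098, 0.002]
force: [-0.9, 0.5, -0.4]
width: 1.0
```

move_arm --pt "0 0 0 0 0 0" --pt "0 0 0 0 0 0" --pt "0 0 0 0 0 0" --pt "0 0 0 0 0 0" --pt "0 0 0 0 0 0" --grip 0.7 --force 3

```text
clock: 5.6
position: [0.5167, -0.2945, 0.027]
ee_rot: [-3.14, 0.098, -0.0]
force: [-0.1, 0.8, 3.4]
width: 0.764
```

move_arm --pt "0 0 0 0 0 0" --pt "0 0 0 0 0 0" --pt "0 0 0 0 0 0"

```text
clock: 5.9
position: [0.5165, -0.2948, 0.0268]
ee_rot: [3.14, -0.099, 0.0]
force: [-0.3, 1.9, 3.8]
width: 0.755
```

move_arm --pt "0 0 0.2 0 0 0" --pt "0 0 0 0 0 0" --pt "0 0 0 0 0 0"

```text
clock: 6.2
position: [0.5164, -0.2948, 0.0286]
ee_rot: [3.14, -0.099, -0.0]
force: [-0.4, 0.1, -1.4]
width: 0.753
```

move_arm --pt "0.8 0 0 0 0 2.5" --pt "0.8 0 0 0 0 2.5" --pt "0.8 0 0 0 0 2.5" --pt "0.8 0 0 0 0 2.5" --pt "0.8 0.2 0 0 0 2.5" --pt "0.8 0.3 0 0 0 2.5" --pt "0.8 0.3 0 0 0 2.5" --pt "0.5 0.2 0 0 0 2" --grip 0.73 --force 6

```text
clock: 7.0
position: [0.5786, -0.284, 0.0287]
ee_rot: [-3.11, -0.441, -0.001]
force: [0.0, -0.7, -2.0]
width: 0.728
```

```bash
cat > rv.py <<'E'
from fit import *
def tool():
    s=monitor.observe(); R=cv2.Rodrigues(np.array(s['ee_rot']))[0]; y=-R[:,1]
    return s,np.degrees(np.arctan2(y[1],y[0]))%180
def tubeaxis(C):
    # bright tube pixels inside reacher mask -> axis line in world
    for d in outline_of("top","reacher"):
        if d['rect'][2]*d['rect'][3]>25000: continue
        g=C[0].min(2); m=d['mask']&(g>150); n,l,st,_=cv2.connectedComponentsWithStats(m.astype(np.uint8))
        k=1+st[1:,4].argmax(); ys,xs=np.nonzero(l==k)
        P=back(np.c_[xs,ys],C,.019)[:,:2]; c=P.mean(0); v=np.linalg.svd(P-c)[2][0]; v*=np.sign(v[1])
        t=(P-c)@v; return c,v,t.min(),t.max(),len(xs),d['p']
E
python3 - <<'E'
from rv import *
s,a=tool(); print(s['position'].round(4),a,s['force'].round(1),s['width'])
C=cam("top"); r=tubeaxis(C)
if r:
    c,v,lo,hi,n,p=r; print("tube yaw",np.degrees(np.arctan2(v[1],v[0])),"front end",c+v*hi,"rear",c+v*lo,n,p)
    h=s['position'][:2]-(c+v*hi); print("handle vs tube front end: along",h@v,"lat",h@[-v[1],v[0]])
for cn in("top","scene"):
    K=cam(cn)
    for t in("tip_left","tip_right"):
        for d in outline_of(cn,t)[:1]:
            ys,xs=np.nonzero(d['mask']); print(cn,t,round(d['p'],2),back([[xs.mean(),ys.mean()]],K,.015)[0].round(4)[:2])
cv2.imwrite("pics/e1.png",cv2.resize(C[0][150:390,90:490,::-1],None,fx=2,fy=2))
E
```

```text
[ 0.5786 -0.284   0.0287] 106.14938786508098 [ 0.  -0.7 -2. ] 0.7283943518828739
tube yaw 105.95092246378607 front end [ 0.56073964 -0.03822104] rear [ 0.61721168 -0.23580102] 728 0.6
handle vs tube front end: along -0.2411771896614311 lat 0.0503822668653394
top tip_left 0.5 [ 0.7836 -0.226 ]
top tip_right 0.72 [0.5776 0.2426]
scene tip_left 0.8 [0.5135 0.0301]
scene tip_right 0.58 [0.5679 0.0439]
```

View pics/e1.png

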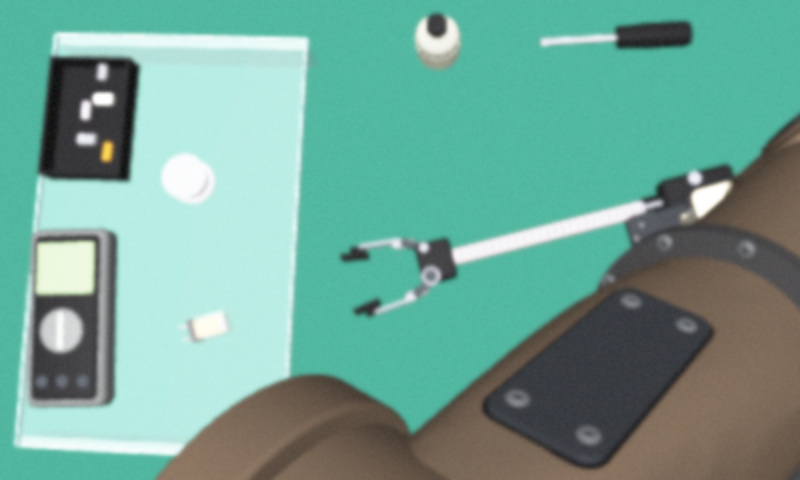

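The reacher followed the turn (tube at 106°, jaws clear of the shelf front). I'll slide in along its axis with a small lateral correction.

move_arm --pt "-0.5 1.1 0 0 0 0" --pt "-0.5 1.1 0 0 0 0" --pt "-0.5 1.1 0 0 0 0" --pt "-0.4 1.2 0 0 0 0" --pt "-0.3 1.2 0 0 0 0" --pt "-0.3 1.2 0 0 0 0" --pt "-0.3 1.2 0 0 0 0" --pt "-0.3 1.2 0 0 0 0"

```text
clock: 8.2
position: [0.5464, -0.1906, 0.0288]
ee_rot: [3.111, 0.435, 0.0]
force: [-0.2, 0.0, -1.0]
width: 0.73
```

move_arm --pt "-0.35 1.1 0 0 0 0" --pt "-0.35 1.1 0 0 0 0" --pt "-0.3 1 0 0 0 0" --pt "0 0 0 0 0 0"

```text
clock: 8.6
position: [0.5361, -0.1576, 0.0285]
ee_rot: [-3.109, -0.437, 0.001]
force: [-0.5, 0.0, -1.3]
width: 0.733
```

```bash
cat > chk.py <<'E'
from rv import *
import sys
s,a=tool(); print(s['position'].round(4),a,s['force'].round(1),s['width'],s['clock'])
C=cam("top"); S=cam("scene"); r=tubeaxis(C)
if r:
    c,v,lo,hi,n,p=r; print("tube yaw",np.degrees(np.arctan2(v[1],v[0])),"front",c+v*hi,"rear",c+v*lo,n,p)
for cn,K in(("top",C),("scene",S)):
    for t in("tip_left","tip_right","relay"):
        for d in outline_of(cn,t)[:1]:
            ys,xs=np.nonzero(d['mask']); print(cn,t,round(d['p'],2),len(xs),[xs.mean().round(1),ys.mean().round(1)],back([[xs.mean(),ys.mean()]],K,.015)[0].round(4)[:2])
k=lambda im,x,y,w,h,s:cv2.resize(im[y:y+h,x:x+w,::-1],None,fx=s,fy=s,interpolation=cv2.INTER_CUBIC)
tx,ty,sx,sy=map(int,sys.argv[2:6])
cv2.imwrite(sys.argv[1],np.hstack([k(C[0],tx,ty,98,120,4),k(S[0],sx,sy,98,120,4)]))
E
python3 chk.py pics/f1.png 165 250 400 180
```

```text
[ 0.5361 -0.1576  0.0285] 106.01226915981042 [-0.5  0.  -1.3] 0.7325921518967814 8.6
tube yaw 105.66484957979138 front [0.51860606 0.08922943] rear [ 0.57336805 -0.10605233] 769 0.59
```

View pics/f1.png

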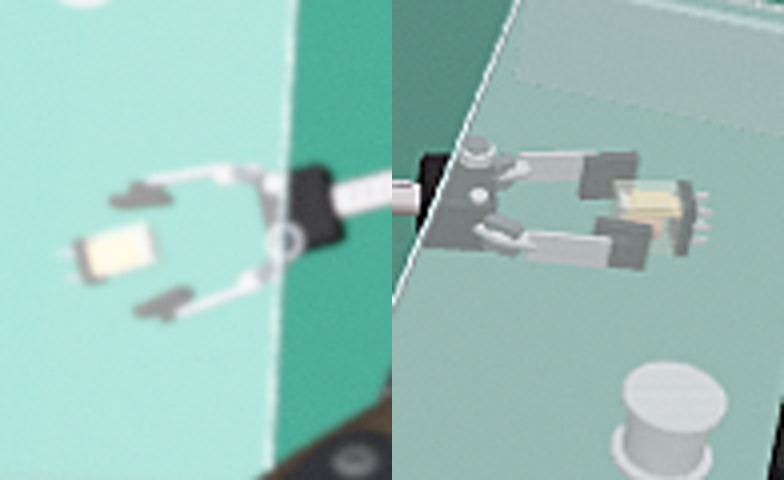

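Pads are at crop (138,195) and (163,303), straddling the relay at (116,253). It needs about 15 mm more forward, and the lateral is good within 2 mm.

move_arm --pt "-0.1 0.5 0 0 0 0" --pt "-0.1 0.5 0 0 0 0" --pt "-0.1 0.5 0 0 0 0" --pt "0 0 0 0 0 0"

```text
clock: 9.45
position: [0.5334, -0.1432, 0.0286]
ee_rot: [-3.11, -0.437, 0.001]
force: [-0.2, 1.2, -1.4]
width: 0.731
```

move_arm --pt "0.1 -0.3 0 0 0 0" --pt "0.1 -0.2 0 0 0 0" --pt "0 0 0 0 0 0" --pt "0 0 0 0 0 0" --grip 0.62 --force 5

```text
clock: 9.85
position: [0.5357, -0.1502, 0.0288]
ee_rot: [3.111, 0.434, 0.0]
force: [-0.0, -0.5, -2.3]
width: 0.621
```

move_arm --pt "0.1 -0.2 -0.05 0 0 0" --pt "0 -0.1 0 0 0 0" --pt "0 0 0 0 0 0" --pt "0 0 0 0 0 0" --pt "0 0 0 0 0 0" --grip 0.45 --force 5

```text
clock: 10.35
position: [0.5365, -0.1527, 0.0282]
ee_rot: [3.111, 0.435, 0.0]
force: [-0.2, -0.0, -1.2]
width: 0.594
```

move_arm --pt "0 0 0 0 0 0" --pt "0 0 0 0 0 0"

```text
clock: 10.55
position: [0.5366, -0.1527, 0.0283]
ee_rot: [3.111, 0.435, 0.0]
force: [1.0, 0.2, -0.1]
width: 0.594
```

move_arm --pt "0 0 0 0 0 0" --pt "0 0 0 0 0 0" --pt "0 0 0 0 0 0" --force 5.5

```text
clock: 10.85
position: [0.5365, -0.1527, 0.0283]
ee_rot: [3.111, 0.435, 0.0]
force: [-0.1, -0.5, -1.3]
width: 0.586
```

move_arm --pt "0 0 0 0 0 0" --pt "0 0 0 0 0 0" --pt "0 0 0 0 0 0" --force 6

```text
clock: 11.15
position: [0.5365, -0.1527, 0.0282]
ee_rot: [3.111, 0.435, -0.0]
force: [0.8, 0.6, -0.9]
width: 0.582
```

```bash
python3 chk.py pics/g1.png 165 250 400 180
```

```text
[ 0.5365 -0.1527  0.0282] 105.91237257543446 [ 0.8  0.6 -0.9] 0.5816566633864908 11.15
tube yaw 104.48157517011153 front [0.52178461 0.10100059] rear [ 0.57272165 -0.09621993] 742 0.87
top tip_left 0.33 27046 [np.float64(171.8), np.float64(272.2)] [0.5696 0.2386]
top tip_right 0.74 1134 [np.float64(293.1), np.float64(285.4)] [0.5479 0.0053]
```

View pics/g1.png

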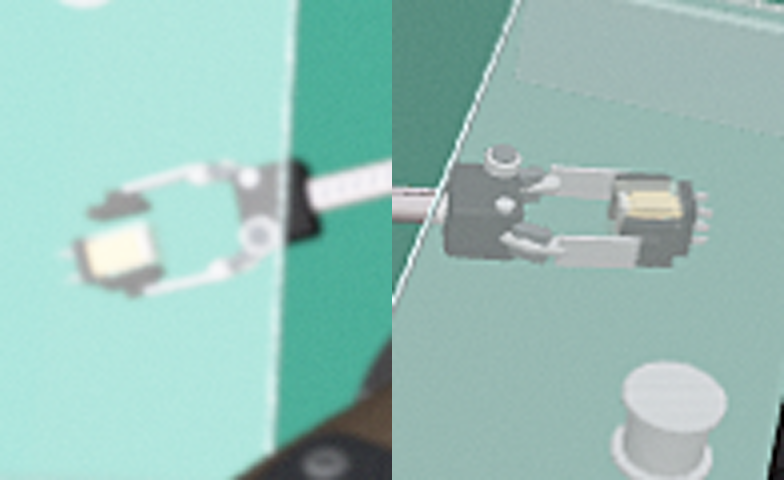

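The left pad touches the relay, and the right pad still shows a few mm of gap at crop (120,220). I'll continue with force capped low enough to be safe even at full contact.

move_arm --pt "0 0 0 0 0 0" --pt "0 0 0 0 0 0" --pt "0 0 0 0 0 0" --pt "0 0 0 0 0 0" --grip 0.55 --force 6.5

```text
clock: 12.0
position: [0.5365, -0.1527, 0.0282]
ee_rot: [3.111, 0.435, -0.0]
force: [0.7, -0.2, -0.7]
width: 0.581
```

move_arm --pt "0 0 0 0 0 0" --pt "0 0 0 0 0 0" --pt "0 0 0 0 0 0" --pt "0 0 0 0 0 0" --force 7

```text
clock: 12.4
position: [0.5366, -0.1526, 0.0282]
ee_rot: [3.111, 0.435, 0.0]
force: [-0.8, -0.6, -1.1]
width: 0.552
```

move_arm --pt "0 0 0 0 0 0" --pt "0 0 0 0 0 0" --pt "0 0 0 0 0 0" --pt "0 0 0 0 0 0" --grip 0.53

```text
clock: 12.8
position: [0.5365, -0.1527, 0.0282]
ee_rot: [3.111, 0.435, 0.0]
force: [0.0, -1.3, -0.7]
width: 0.536
```

```bash
python3 chk.py pics/g2.png 165 250 400 180
```

```text
[ 0.5365 -0.1527  0.0282] 105.90585384667959 [ 0.  -1.3 -0.7] 0.5357663460390399 12.8
tube yaw 103.94239505529578 front [0.52393811 0.10301989] rear [ 0.57302851 -0.09471769] 760 0.96
```

View pics/g2.png

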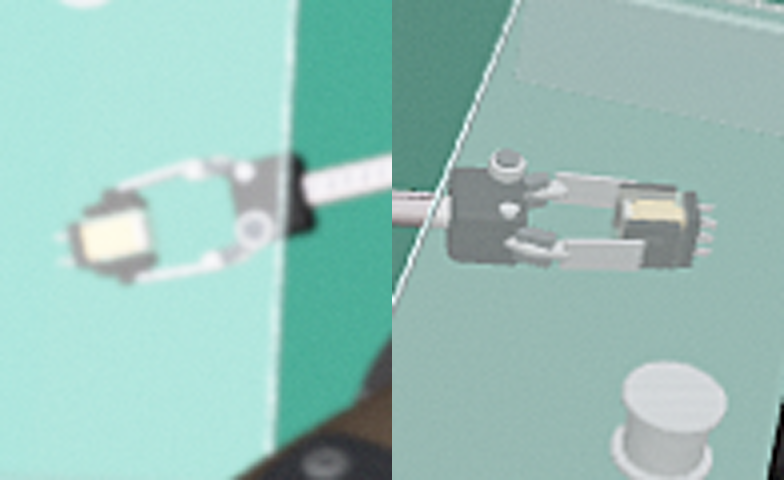

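Both pads now close on the relay. I'll step the force gently and watch for stall.

move_arm --pt "0 0 0 0 0 0" --pt "0 0 0 0 0 0" --pt "0 0 0 0 0 0" --pt "0 0 0 0 0 0" --grip 0.5

```text
clock: 13.65
position: [0.5365, -0.1527, 0.0282]
ee_rot: [3.111, 0.435, 0.0]
force: [-0.9, 0.4, -1.8]
width: 0.538
```

move_arm --pt "0 0 0 0 0 0" --pt "0 0 0 0 0 0" --pt "0 0 0 0 0 0" --pt "0 0 0 0 0 0" --force 7.5

```text
clock: 14.05
position: [0.5365, -0.1527, 0.0282]
ee_rot: [-3.111, -0.435, -0.0]
force: [-0.7, -1.3, -1.2]
width: 0.535
```

move_arm --pt "0 0 0 0 0 0" --pt "0 0 0 0 0 0" --pt "0 0 0 0 0 0" --pt "0 0 0 0 0 0" --force 8

```text
clock: 14.45
position: [0.5365, -0.1526, 0.0282]
ee_rot: [-3.111, -0.435, -0.0]
force: [-1.3, -1.0, -1.0]
width: 0.528
```

move_arm --pt "0 0 0 0 0 0" --pt "0 0 0 0 0 0" --pt "0 0 0 0 0 0" --pt "0 0 0 0 0 0" --force 8.5

```text
clock: 14.85
position: [0.5365, -0.1527, 0.0282]
ee_rot: [3.111, 0.435, 0.0]
force: [-0.9, 0.2, -1.0]
width: 0.525
```

Run:
```python
from h import *
w=[]
for i in range(6): imaging.get_image("top"); w.append(monitor.observe()['width'])
print(np.round(w,4))
```

```text
[0.5318 0.5275 0.524  0.5251 0.5255 0.5249]
```

move_arm --pt "0 0 0 0 0 0" --pt "0 0 0 0 0 0" --pt "0 0 0 0 0 0" --pt "0 0 0 0 0 0" --force 9.2

```text
clock: 15.55
position: [0.5365, -0.1527, 0.0283]
ee_rot: [3.111, 0.435, 0.0]
force: [-1.0, -0.8, -0.8]
width: 0.518
```

Run:
```python
from h import *
w=[]
for i in range(8): imaging.get_image("top"); w.append(monitor.observe()['width'])
print(np.round(w,4),np.mean(w))
```

```text
[0.5193 0.5225 0.5199 0.5185 0.5158 0.5191 0.5216 0.5191] 0.5194632531227615
```

The stalled width with the capped force bounds the jaw force at about 1.5–3.3 N. I'll draw out slowly along the tube.

move_arm --pt "0.05 -0.2 0 0 0 0" --pt "0.1 -0.4 0 0 0 0" --pt "0.15 -0.6 0 0 0 0" --pt "0.2 -0.7 0 0 0 0" --pt "0.2 -0.7 0 0 0 0" --pt "0.15 -0.6 0 0 0 0" --pt "0.1 -0.4 0 0 0 0" --pt "0 0 0 0 0 0"

```text
clock: 16.75
position: [0.5462, -0.1899, 0.0283]
ee_rot: [3.111, 0.433, 0.0]
force: [0.3, -1.0, -0.9]
width: 0.51
```

```bash
python3 chk.py pics/h1.png 180 250 380 180
```

```text
[ 0.5462 -0.1899  0.0283] 105.83755517956628 [ 0.3 -1.  -0.9] 0.5101674807360915 16.75
tube yaw 102.65160860089803 front [0.53822604 0.06769089] rear [ 0.58318147 -0.13258059] 759 0.92
scene tip_right 0.19 48 [np.float64(408.1), np.float64(221.6)] [0.495  0.0858]
```

View pics/h1.png

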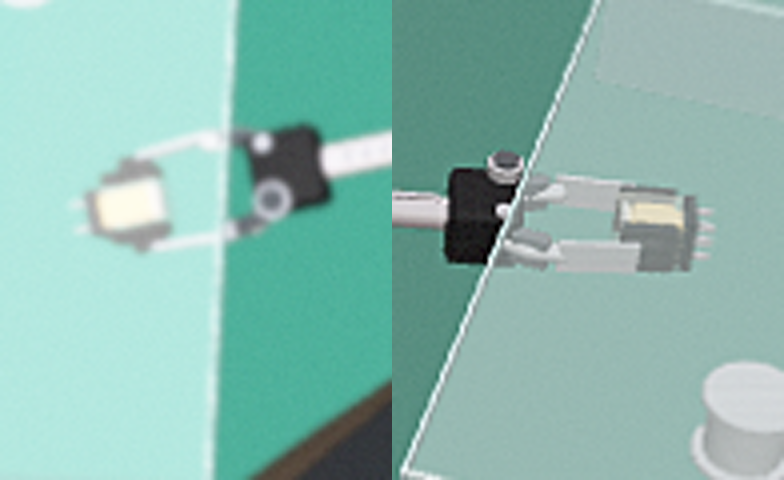

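The relay follows, held between both pads at crop (130,200). I'll continue the draw.

move_arm --pt "0.1 -0.4 0 0 0 0" --pt "0.2 -0.7 0 0 0 0" --pt "0.2 -0.9 0 0 0 0" --pt "0.2 -1 0 0 0 0" --pt "0.2 -1 0 0 0 0" --pt "0.2 -1 0 0 0 0" --pt "0.2 -1 0 0 0 0" --pt "0.2 -1 0 0 0 0"

```text
clock: 18.0
position: [0.5611, -0.2597, 0.0282]
ee_rot: [3.111, 0.434, -0.0]
force: [-0.1, 1.6, -1.7]
width: 0.513
```

move_arm --pt "0.2 -1 0 0 0 0" --pt "0.2 -1 0 0 0 0" --pt "0.2 -1 0 0 0 0" --pt "0.2 -1 0 0 0 0" --pt "0.2 -0.8 0 0 0 0" --pt "0.1 -0.5 0 0 0 0" --pt "0.1 -0.3 0 0 0 0" --pt "0 0 0 0 0 0"

```text
clock: 18.8
position: [0.5731, -0.3152, 0.0283]
ee_rot: [3.111, 0.434, 0.0]
force: [0.7, -0.6, -1.3]
width: 0.516
```

```bash
python3 chk.py pics/i1.png 235 230 320 180
```

```text
[ 0.5731 -0.3152  0.0283] 105.88921495027037 [ 0.7 -0.6 -1.3] 0.5160408674451893 18.8
tube yaw 103.2944258018484 front [ 0.56395795 -0.05864735] rear [ 0.61097992 -0.25765076] 784 0.85
top tip_left 0.4 108 [np.float64(284.9), np.float64(295.5)] [0.5285 0.0204]
top tip_right 0.68 82 [np.float64(280.4), np.float64(277.6)] [0.5624 0.0297]
top relay 0.56 227 [np.float64(278.4), np.float64(287.6)] [0.5433 0.0331]
scene tip_left 0.54 101 [np.float64(359.7), np.float64(221.6)] [5.266e-01 3.000e-04]
scene tip_right 0.74 277 [np.float64(366.8), np.float64(236.3)] [0.5643 0.0253]
scene relay 0.81 251 [np.float64(377.8), np.float64(228.1)] [0.534  0.0377]
```

View pics/i1.png

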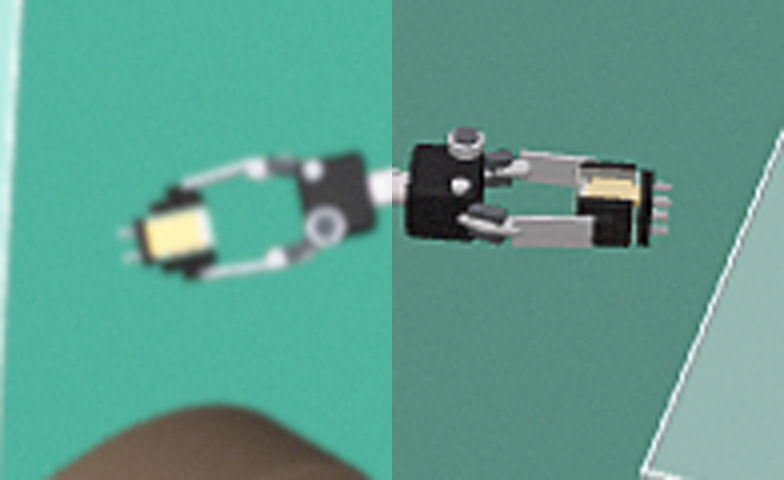

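The relay is held and clear, about 70 mm in front of the edge. I'll draw a bit more, then release gradually while moving the hand forward to stay centred.

move_arm --pt "0.1 -0.4 0 0 0 0" --pt "0.1 -0.6 0 0 0 0" --pt "0.1 -0.4 0 0 0 0" --pt "0 0 0 0 0 0" --pt "0 0 0 0 0 0"

```text
clock: 19.75
position: [0.576, -0.3294, 0.0283]
ee_rot: [3.111, 0.433, 0.0]
force: [0.5, -1.2, -0.5]
width: 0.515
```

move_arm --pt "0 0.2 0 0 0 0" --pt "-0.1 0.2 0 0 0 0" --pt "-0.1 0.3 0 0 0 0" --pt "0 0.2 0 0 0 0" --pt "0 0 0 0 0 0" --grip 0.72

```text
clock: 20.25
position: [0.5741, -0.319, 0.0282]
ee_rot: [-3.111, -0.436, 0.0]
force: [1.0, 1.2, -1.7]
width: 0.72
```

move_arm --pt "0 0 0 0 0 0" --pt "0 0 0 0 0 0" --pt "0 0 0 0 0 0" --pt "0 0 0 0 0 0" --pt "0 0 0 0 0 0" --grip 1

```text
clock: 20.75
position: [0.574, -0.3199, 0.0283]
ee_rot: [3.111, 0.435, 0.0]
force: [0.3, 0.1, -0.0]
width: 0.999
```

```bash
python3 chk.py pics/j1.png 245 230 310 180
```

```text
[ 0.574  -0.3199  0.0283] 105.90114706304092 [ 0.3  0.1 -0. ] 0.9986074763749321 20.75
tube yaw 106.77932348848428 front [ 0.54888488 -0.07579675] rear [ 0.60364453 -0.2574063 ] 693 0.73
top tip_right 0.62 70 [np.float64(289.4), np.float64(281.6)] [0.555  0.0124]
top relay 0.71 117 [np.float64(295.2), np.float64(312.9)] [4.962e-01 3.000e-04]
scene tip_left 0.51 226 [np.float64(359.8), np.float64(212.4)] [ 0.4988 -0.0078]
scene tip_right 0.6 305 [np.float64(359.0), np.float64(231.7)] [0.5563 0.008 ]
scene relay 0.6 270 [np.float64(373.2), np.float64(226.4)] [0.5319 0.0282]
```

View pics/j1.png

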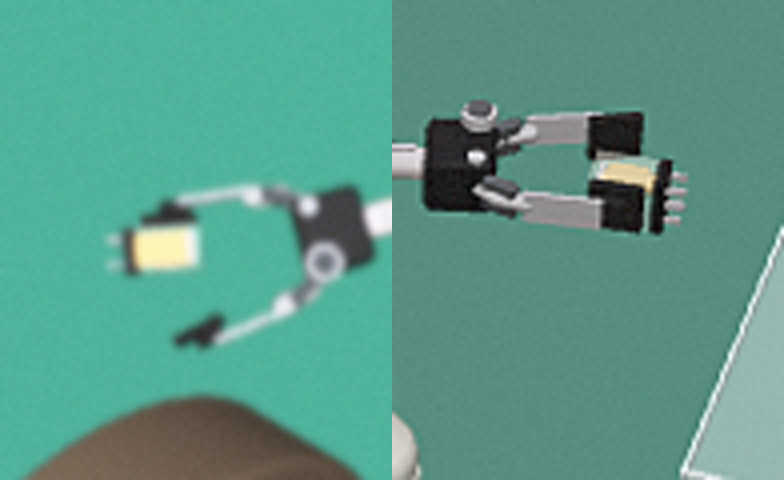

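The jaws are open and the relay lies free between them. The right pad sits close beside it at crop (175,212), but the left is well away. I'll lift the hand straight up.

move_arm --pt "0 0 0.5 0 0 0" --pt "0 0 1 0 0 0" --pt "0 0 2 0 0 0" --pt "0 0 3 0 0 0" --pt "0 0 4 0 0 0" --pt "0 0 4 0 0 0" --pt "0 0 3 0 0 0" --pt "0 0 0 0 0 0"

```text
clock: 22.0
position: [0.5756, -0.3217, 0.209]
ee_rot: [3.107, 0.433, 0.01]
force: [-0.1, 0.2, 0.4]
width: 1.002
```

Run:
```python
from rv import *
s,a=tool(); print(s['position'].round(3),s['force'].round(1),s['clock'])
C=cam("top"); r=tubeaxis(C); c,v,lo,hi,n,p=r; print("tube yaw",np.degrees(np.arctan2(v[1],v[0])),"front",c+v*hi,"rear",c+v*lo)
S=cam("scene")
for cn,K in(("top",C),("scene",S)):
    for t,z in(("relay",.015),("spool",.017),("flux",.04),("driver",.01),("reacher",.015)):
        for d in outline_of(cn,t)[:1]:
            ys,xs=np.nonzero(d['mask']); print(cn,t,round(d['p'],2),len(xs),[round(x) for x in d['rect']],back([[xs.mean(),ys.mean()]],K,z)[0].round(4)[:2])
# cream coil in top
h=cv2.cvtColor(C[0],cv2.COLOR_RGB2HSV); m=(h[...,0]>15)&(h[...,0]<40)&(h[...,1]>50)&(h[...,2]>180); m[:, :250]=0
ys,xs=np.nonzero(m); print("cream",len(xs),back([[xs.mean(),ys.mean()]],C,.027)[0])
```

```text
[ 0.576 -0.322  0.209] [-0.1  0.2  0.4] 22.0
tube yaw 106.29141882311997 front [ 0.54945085 -0.07616739] rear [ 0.6068629  -0.27261051]
top relay 0.5 271 [278, 283, 17, 12] [0.5367 0.021 ]
top flux 0.85 532 [296, 154, 26, 32] [ 0.7658 -0.021 ]
top driver 0.86 596 [362, 159, 74, 16] [ 0.785  -0.2218]
top reacher 0.92 2266 [283, 244, 212, 73] [ 0.5643 -0.1928]
scene relay 0.49 264 [357, 219, 24, 19] [0.5295 0.0262]
scene driver 0.55 789 [153, 272, 90, 23] [ 0.7834 -0.2223]
scene reacher 0.62 3661 [169, 172, 204, 68] [ 0.57   -0.1889]
cream 100 [0.53658011 0.01066806 0.027     ]
```

```bash
python3 -c "
from cell import workorder; print(workorder.sign_off())"
```

```text
the job is handed in; nothing more can be done
None
```

The relay is out from under the shelf and the job is handed in, at about 22 s of the 72 s allowed. I took the reacher by grip and trigger, turned it to line up with the relay and slid it flat under the shelf. I squeezed in small force-limited steps up to 9.2 N on the trigger, drew the relay out, let go and lifted the hand clear.

**Last checks:**
- **Relay:** its middle is at y ≈ 0.01–0.03 m, depending on the camera and method, against the shelf front at about 0.103. That is at least 7 cm in front of the edge.
- **Reacher:** the jaws are open. The tube's line barely changed when the hand lifted off, so the reacher lies flat on the open bench. The right pad still rests close beside the relay, without gripping it.
- **Other things:** the flux bottle and the screwdriver are where they were, to within measuring error. The spool was not detected in the last pictures, so I did not re-measure it. The jaws stayed more than 5 cm from it in the pictures I viewed.

**Uncertain:** the jaw force is not measured directly. From the trigger force I estimate about 1.4–3.4 N on each jaw. The trigger stuck partway and felt softer than described. I put that down to friction and to the reacher turning about 3° in the hand. The relay followed the draw without visible slipping, and I saw no damage to it, though a crack might not show at this picture resolution.

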